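# Third hand: press a new key hook to the key board

### The job

I want to screw the loose square hook onto the key board and need a third hand. Pick it up by its bar, bring its back plate gently, flat and level, onto the oak face so that its two screw holes lie over the two brass inserts of the free place, and press it straight on with a steady force of about 10 N (a kilo's weight). Finish while still gripping and pressing it there, do not let go, and leave everything else on the shelf where it is.

Things in the scene. Friction and masses are not known exactly. Their poses are not given: they have to be found in the camera images.
- hook: Loose copper-coloured square hook, about 80 g. Along its x: back plate 64 (y) x 44 (z) x 5 mm at the +x end with screw holes at y = +-23 mm; square bar 14 x 14, 40 mm long (grip it across, from above, near its middle); end cap 26 (y) x 44 (z) x 6 mm at the -x end. It lies on the lower edges of plate and cap, bar level; above and below alike. Origin: underside, below the bar's middle; z up.
- hook_bar (a point): Middle of the loose hook's bar, 22 mm above the hook's underside; axes as the hook. 20 mm of bar lie free either side of it along x, between plate and cap.
- hook_back (a point): Centre of the flat back face of the loose hook's plate, 25 mm from the bar's middle along the hook's +x, same height as the bar; axes as the hook. Nothing lies farther along +x.
- key_board: Upright oak board, fixed, rigid: 340 (y) x 18 (x) x 96 mm high. Origin: centre of its underside; +x points from its front into the board. On the front, 72 mm above the shelf, are three hook places at y = -100, 0, +100 mm: two carry screwed-on square hooks like the loose one, each with a key on a ring, standing 51 mm out from the front; the third is free, and which one varies.
- free_place: The free place: two brass inserts (11 mm across) flush in the board's front, 46 mm apart, level. Origin: on the front face midway between them, 72 mm above the shelf; +x straight into the board, y along it, z up. The hook sits right when hook_back is at this origin and its x and z axes lie along this frame's.
- knob_hook: Bystander, not the wanted hook: loose round copper-coloured knob, 48 mm across the foot, 44 mm high, standing on its foot. It and the square hook may swap places. Origin: centre of its underside.
- cat: Bystander: seated white porcelain cat, 130 mm high, about 90 mm across with its tail. Origin: centre of its underside.
- shoe_horn: Bystander: red plastic shoe horn, 180 mm long, 36 mm wide at most, lying flat. Origin: under its middle; x along it.
- round_box: Bystander: round wooden box, 92 mm across, 46 mm high, lid closed. Origin: centre of its underside.
- carabiner: Bystander: steel carabiner lying flat, 80 x 40 mm, 9 mm thick. Origin: under its middle; x along it.
- screwdriver: Bystander: the screwdriver for the fastening, 190 mm long, lying flat. Origin: under its middle; x along it.
Mind the look-alikes: they are no part of the job. Leave any black look-alike of the hook alone.

How it is judged:
On the way, in this order (a step that is already met when the one before it is completed fails the run):
1. the square hook is lifted clear of the shelf in the gripper (height (world z) of hook above 0.02 m and contact force between hook and the fingers above 1 N and contact force between hook and table below 0.1 N and contact force between hook and key_board below 0.1 N), for 0.1 s.
2. its plate is on the board over the two inserts (distance between hook_back and free_place below 0.006 m and angle between the x axis of hook and the x axis of free_place, either way round below 0.09 rad and angle between the z axis of hook and the z axis of free_place, either way round below 0.1 rad and contact force between hook and key_board above 1 N), for 0.2 s.
At the end, for the whole second after the job is handed in: For the last second the gripper still holds the hook in the air, at rest: plate centre within 6 mm of the free place's middle, flat (5 deg) and level (6 deg), pressed on the board with 5 to 18 N, clear of the shelf; bystanders within 30 mm of their start, cat upright (distance between hook_back and free_place below 0.006 m and angle between the x axis of hook and the x axis of free_place, either way round below 0.09 rad and angle between the z axis of hook and the z axis of free_place, either way round below 0.1 rad and contact force between hook and key_board between 5 and 18 N and contact force between hook and the fingers above 2 N and contact force between hook and table below 0.1 N and height (world z) of hook above 0.04 m and linear speed of hook below 0.01 m/s and distance of each of knob_hook, cat, shoe_horn, round_box, carabiner, screwdriver from where it was at the start of the episode below 0.03 m and angle between cat's own z axis and vertical below 0.2 rad); the arm keeps its last pose, push and grip.
It fails at once if the hook is rammed or pressed on the board with more than 40 N (contact force between hook and key_board above 40 N).
It fails at once if another thing on the shelf is pushed away (distance of any of knob_hook, cat, shoe_horn, round_box, carabiner, screwdriver from where it was at the start of the episode above 0.03 m).
It fails at once if the porcelain cat is tipped (angle between cat's own z axis and vertical above 0.3 rad).
It also fails if it takes over 45 s, if anything falls off the work surface, if the arm or the gripper's body presses on something with over 40 N, if the wrist force passes 120 N, or if a joint passes its speed limit or range.

### The arm

A 7-joint arm with a two-finger parallel gripper is mounted at the origin on the work surface. World frame = base frame: x ahead of the robot, y to its left, z up, the work surface at z = 0. Lengths are in m, angles in rad, forces in N, time in s.
With the tool pointing down it reaches from about 0.4 to 0.85 m from the base axis. Payload 6.9 kg.
Tool frame: the origin (TCP) lies midway between the tips of the shut fingers; the grasp point (between the pads) lies 19 mm behind it; z points along the fingers, x is the direction in which the jaws open and shut, and the axes are right-handed (so a half turn about z gives the same grasp; the last joint's range is limited). The gripper opens to 85 mm and grips with 20 to 120 N. Pads are 22 mm wide; open, the fingers measure 114 mm over their backs; the gripper's body (76 mm by 85 mm) begins 54 mm behind the grasp point. The pads swing forward as they close: fully open they stand 13 mm farther back than shut.
Start: joints at [1.294, 0.507, -0.238, 1.5, 0.126, 1.149, -0.155], TCP at [0.233, -0.58, 0.231] pointing down, gripper open.
Joint ranges: [-3.08, 3.08], [-0.24, 2.05], [-1.43, 1.35], [0, 2.5], [-1.52, 4.66], [0.17, 1.96], [-2.89, 2.89]. Speed limits (rad/s): [2.39, 2.39, 3.14, 3.14, 3.14, 3.14, 3.14].

### API

Orientations are given as a unit quaternion [w, x, y, z].
In Python, from plant import manip, imaging, nets gives the robot as it stands.
- The arm moves only by the tool move_arm, never from a script. Its argument "motion" is a list of rows, each a list of 4 numbers: the shift along the tool's x, y, z in units of 0.3 m (1.0 is 0.3 m), then the turn about the tool's z in units of 90 degrees (1.0 is 90 degrees). A call has 1 to 12 rows; each row shifts and turns the commanded pose from where the row before left it, along the tool's axes as they then stand; what a row does not reach is not made up. A row lasts 1/10 s, in which the tool goes at most 50 mm and 8.59 degrees, less where a joint would pass 70% of its speed; a pose out of reach is approached as far as the arm can. A call with a number of a shift or a turn outside -1 to 1 is refused whole. A call with a gripper value outside its range is refused whole. "grip" is the opening, from -1 (shut) to 1 (fully open), set as the call begins (left out, the last holds). The fingers move at their own pace and stop on an object; "newtons" is the grip in N (left out, the last holds). Time passes only in rows, so rows that do not move let the fingers close. It gives the time, the measured TCP pose, the force and the opening at its end, in the units of the state.
- manip.get_state(): the state, without advancing time (a new reading comes with each control period).
- imaging.grab_frame(name): name is "side" or "top"; returns the picture (400x640x3 uint8, blue, green, red); there is no depth.
- imaging.camera_info(name): a dict with "fx", "fy", "cx", "cy" (pixels), "D" ([k1, k2, p1, p2, k3] as OpenCV has them; the pictures are not rectified), "R" (3x3) and "t" (3): a world point X has camera coordinates R X + t. Camera axes: x right, y down, z forward; pixel columns grow to the right and rows downward; lengths in m; the calibration is good to about 2 mm. A picture is of the moment at which its call begins. camera_info takes no time and is no camera call.
- manip.sign_off(): hands the job in, once; it reports no verdict.
Trained networks look in the newest picture that a camera, given by its name, has taken for a name from the list of things; names that differ only in an ending like _2 or _b are one class to them, and where a whole thing is asked for, a point or a joint stands for the part that bears it (a point fixed in the world has none). Each returns a list of dicts, best first, with "score" (0 to 1); they miss things now and then, are a little off and sometimes report something else, mostly with a low value. They report only what shows in the picture. A call takes as long as a camera call. They do not tell look-alikes from the thing itself.
- nets.cut_out(camera, query): "pixels" (400x640 bool, what is visible of it) and "at" ([column, row] in pixels, amid what is visible of it).
The state is a dict: "time_s": time; "qpos": joint angles; "joint_velocities": joint speeds; "tau": joint torques, N m; "tcp_pos": TCP position; "eef_rot": TCP orientation; "contact_force": force on the tool from outside, world axes, zero at the start; "moment": the same for the moment, N m; "opening": finger opening in m.
Only numpy, scipy, OpenCV 4.12 (cv2) and the standard library are available. Lean on these libraries where they do the work, as an engineer would, in place of code of your own. Each camera call takes 0.05 s, during which the arm holds its last target.

## Working session

There is one attempt and no reset: what is moved stays moved. The work goes in short steps, Python scripts to look and compute and a tool call to move; the robot and the scene stay as the last step left them, time stands still between calls to the robot, and variables do not carry over. Pictures are saved under pics/ and viewed, and the job is handed in when it is done.

Besides the shell and the picture viewer there is one more tool, called after "Call:" by a JSON object that holds its "fn" and its "kwargs", one argument or row to a line. move_arm: Moves the arm, as the interface text tells. Shifts and turns lie within -1 to 1; 1 stands for 0.3 m of shift or 90 degrees of turn. Its arguments: {"type":"object","properties":{"motion":{"type":"array"},"grip":{"type":"number"},"newtons":{"type":"number"}},"required":["motion"]}

```bash
ls; mkdir -p pics; python3 - <<'E'
from plant import manip, imaging, nets
import cv2
for c in("side","top"):
    cv2.imwrite(f"pics/{c}0.png",imaging.grab_frame(c)); print(c,imaging.camera_info(c))
print(manip.get_state())
E
```

```text
pics
side {'fx': 446.3080043237016, 'fy': 446.3080043237016, 'cx': 325.41184912259604, 'cy': 198.89894298320473, 'D': array([0.01293919, 0.        , 0.        , 0.        , 0.        ]), 'R': array([[-0.69495946, -0.71904576,  0.00213062],
       [-0.34992297,  0.33560986, -0.87459702],
       [ 0.62816022, -0.60855502, -0.48484587]]), 't': array([0.3111758 , 0.28234276, 0.69263743])}
top {'fx': 497.58417970972374, 'fy': 497.58417970972374, 'cx': 319.11576139631836, 'cy': 197.96178390475595, 'D': array([-0.00284748,  0.        ,  0.        ,  0.        ,  0.        ]), 'R': array([[ 0.00539238, -0.99996703, -0.00607056],
       [-0.9986363 , -0.00506976, -0.05195991],
       [ 0.05192742,  0.00634247, -0.99863072]]), 't': array([-0.10531642,  0.58272106,  1.621963  ])}
{'time_s': 0.1, 'qpos': array([ 1.29349446,  0.50823706, -0.2375055 ,  1.50101476,  0.12568409,
        1.14890775, -0.15479736]), 'joint_velocities': array([ 0.00065651, -0.00327118,  0.00047016, -0.00302153,  0.00050313,
        0.00182809, -0.00029326]), 'tau': array([-5.60186076e-03, -6.21839905e+01, -2.19484158e+00, -2.50206578e+01,
        1.25178171e-02,  7.76100758e-03,  2.16996136e-05]), 'tcp_pos': array([ 0.23320794, -0.57938223,  0.23053232]), 'eef_rot': array([-4.30971464e-04,  8.28705138e-01, -5.59684883e-01, -6.63558288e-04]), 'contact_force': array([-0.13867005,  0.45071374,  0.30005098]), 'moment': array([ 0.04763864, -0.0254067 , -0.01725037]), 'opening': 0.08517016202473637}
```

View pics/side0.png

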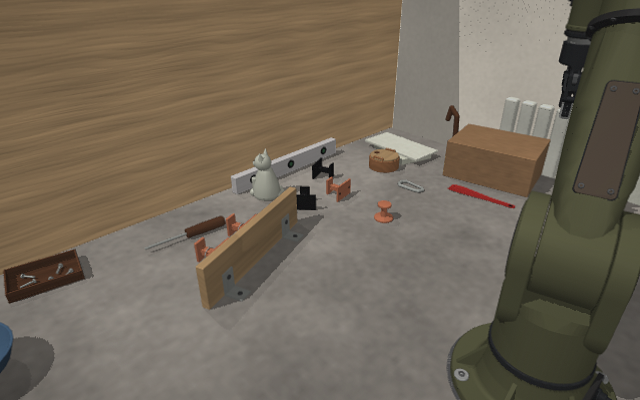

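View pics/top0.png

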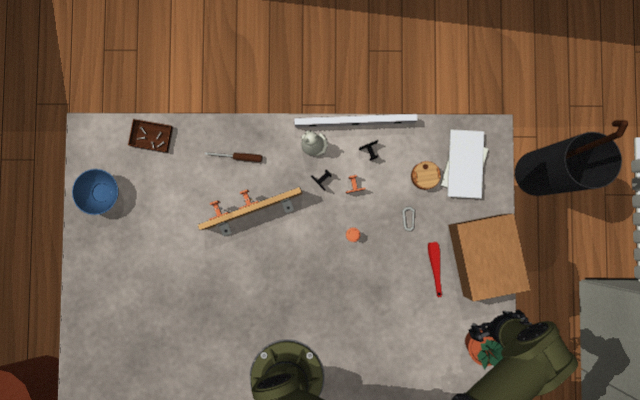

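```bash
python3 - <<'E'
import cv2,numpy as np
t=cv2.imread("pics/top0.png");s=cv2.imread("pics/side0.png")
a=cv2.resize(t[120:250,190:400],None,fx=3.8,fy=3.8,interpolation=cv2.INTER_CUBIC)
b=cv2.resize(s[140:310,190:400],None,fx=3.5,fy=3.5,interpolation=cv2.INTER_CUBIC)
cv2.imwrite("pics/ct.png",a);cv2.imwrite("pics/cs.png",b)
E
```

```text
(no output)
```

View pics/ct.png

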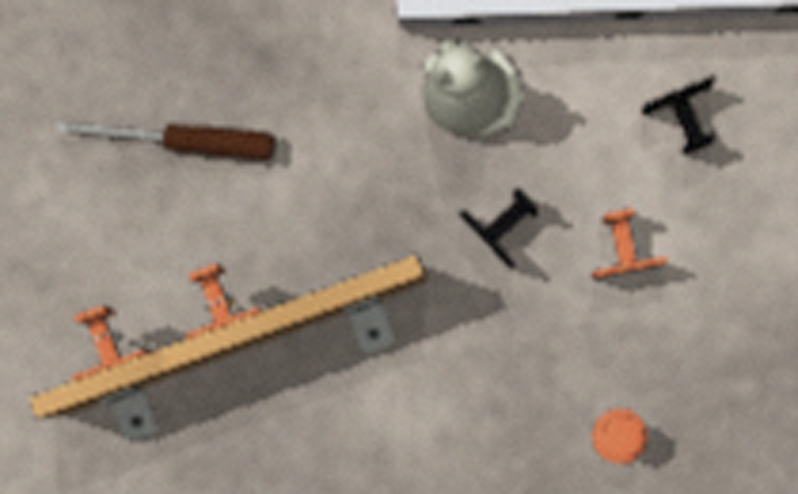

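View pics/cs.png

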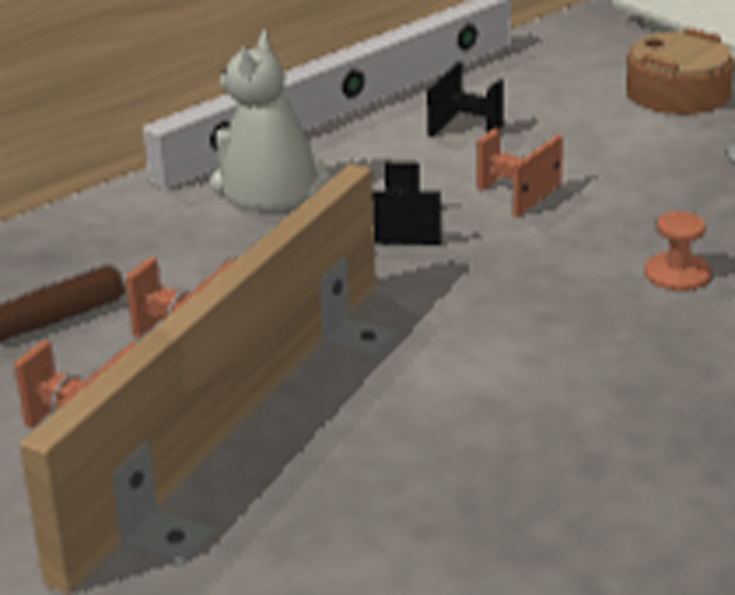

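```bash
cat > h.py <<'E'
import numpy as np,cv2
from scipy.optimize import minimize
from plant import manip,imaging,nets
CI={c:imaging.camera_info(c) for c in("side","top")}
def proj(c,P):
    i=CI[c];K=np.array([[i['fx'],0,i['cx']],[0,i['fy'],i['cy']],[0,0,1]])
    r,_=cv2.Rodrigues(i['R']);return cv2.projectPoints(np.asarray(P,float).reshape(-1,3),r,i['t'],K,i['D'])[0].reshape(-1,2)
def ray(c,uv,z):
    i=CI[c];K=np.array([[i['fx'],0,i['cx']],[0,i['fy'],i['cy']],[0,0,1]])
    d=np.append(cv2.undistortPoints(np.array([[uv]],float),K,i['D'])[0,0],1)
    o=-i['R'].T@i['t'];d=i['R'].T@d;return o+d*(z-o[2])/d[2]
def box(x0,x1,y0,y1,z0,z1): return np.array([[a,b,c] for a in(x0,x1) for b in(y0,y1) for c in(z0,z1)])
HOOK=[box(.02,.025,-.032,.032,0,.044),box(-.02,.02,-.007,.007,.015,.029),box(-.026,-.02,-.013,.013,0,.044)]
BOARD=[box(-.009,.009,-.17,.17,0,.096)]
S=8
def tf(P,x,y,a,z=0):
    c,s=np.cos(a),np.sin(a);return P@np.array([[c,s,0],[-s,c,0],[0,0,1]])+[x,y,z]
def sil(c,boxes,pose,w):  # w: u0,v0,u1,v1
    u0,v0,u1,v1=w;m=np.zeros(((v1-v0)*S,(u1-u0)*S),np.float32)
    for b in boxes:
        p=(proj(c,tf(b,*pose))-[u0,v0]+.5)*S-.5
        cv2.fillConvexPoly(m,cv2.convexHull(np.round(p*16).astype(np.int32)),1,shift=4)
    return cv2.resize(m,(u1-u0,v1-v0),interpolation=cv2.INTER_AREA)
def fit(masks,boxes,p0,cams=None,z=0):
    cams=cams or list(masks);W={}
    for c in cams:
        p=np.vstack([proj(c,tf(b,*p0)) for b in boxes]);a=np.maximum(p.min(0)-12,0).astype(int);b=(p.max(0)+13).astype(int)
        W[c]=(a[0],a[1],min(b[0],640),min(b[1],400))
    def cost(q):
        return sum(((sil(c,boxes,(q[0]/100,q[1]/100,q[2]/10,z),W[c])-masks[c][W[c][1]:W[c][3],W[c][0]:W[c][2]])**2).sum() for c in cams)
    q=np.array([p0[0]*100,p0[1]*100,p0[2]*10]);
    for st in(.8,.3):
        r=minimize(cost,q,method='Nelder-Mead',options=dict(initial_simplex=np.vstack([q]+[q+st*e for e in np.eye(3)]),xatol=.005,fatol=.05));q=r.x
    return np.array([q[0]/100,q[1]/100,q[2]/10]),r.fun
def overlay(c,img,boxes,pose,w,f,name):
    o=cv2.resize(img[w[1]:w[3],w[0]:w[2]],None,fx=f,fy=f,interpolation=cv2.INTER_CUBIC)
    for b in boxes:
        p=((proj(c,tf(b,*pose))-[w[0],w[1]]+.5)*f-.5)
        for i in range(8):
            for j in(1,2,4):
                if not i&j: cv2.line(o,tuple(np.round(p[i]).astype(int)),tuple(np.round(p[i|j]).astype(int)),(0,255,0),1)
    cv2.imwrite(name,o)
E
python3 - <<'E'
from h import *
import pickle
print({c:-CI[c]['R'].T@CI[c]['t'] for c in CI})
M={}
for c in("side","top"):
    img=imaging.grab_frame(c)
    for q in("key_board","hook"):
        for d in nets.cut_out(c,q):
            m=d['pixels'];ys,xs=np.nonzero(m);print(c,q,round(d['score'],2),np.round(d['at']),m.sum(),xs.min(),xs.max(),ys.min(),ys.max())
            M.setdefault((c,q),[]).append(m)
pickle.dump(M,open("m.pkl","wb"))
print("hook",ray("top",(354,184),.03),"board ends",ray("top",(200,227),.096),ray("top",(301,190),.096))
E
```

```text
{'side': array([-0.1200345 ,  0.55050061,  0.58209554]), 'top': array([ 0.49826995, -0.11264595,  1.64938088])}
side key_board 0.63 [245. 249.] 5230 196 303 186 309
side hook 0.6 [338. 186.] 349 326 350 177 200
side hook 0.55 [319. 169.] 276 311 333 158 177
top key_board 0.81 [248. 209.] 1063 199 301 187 234
top hook 0.7 [353. 182.] 76 350 359 176 190
top hook 0.4 [320. 178.] 114 312 329 171 188
hook [ 0.6286628  -0.21592111  0.03      ] board ends [0.48638509 0.26857962 0.096     ] [ 0.60370506 -0.04595316  0.096     ]
```

```bash
cat > seg.py <<'E'
from h import *
T=cv2.imread("pics/top0.png");Sd=cv2.imread("pics/side0.png")
def copper(img):
    b,g,r=[img[...,k].astype(int) for k in range(3)]
    return ((r-g>45)&(r>90)).astype(np.float32)
def oak(img):
    h=cv2.cvtColor(img,cv2.COLOR_BGR2HSV);return ((h[...,1]>75)&(h[...,0]>8)&(h[...,0]<28)&(h[...,2]>60)).astype(np.float32)
def keep(m,u,v):
    n,l=cv2.connectedComponents(m.astype(np.uint8));return (l==l[v,u]).astype(np.float32)
E
python3 - <<'E'
from seg import *
hm={"top":keep(copper(T),353,182),"side":keep(copper(Sd),343,190)}
bm={"top":keep(oak(T),248,209),"side":keep(oak(Sd),245,255)}
print({c:(hm[c].sum(),bm[c].sum()) for c in hm})
for cs in(["top","side"],["top"],["side"]):
    h=fit(hm,HOOK,(.629,-.216,-2.955),cs);b=fit(bm,BOARD,(.545,.111,-2.784),cs);print(cs,h,b)
    if len(cs)==2: H,B=h[0],b[0]
overlay("top",T,HOOK,H,(330,160,380,205),9,"pics/o1.png");overlay("side",Sd,HOOK,H,(315,165,365,210),9,"pics/o2.png")
overlay("top",T,BOARD,B,(190,180,310,240),6,"pics/o3.png");overlay("side",Sd,BOARD,B,(190,180,310,312),4,"pics/o4.png")
o=[cv2.imread(f"pics/o{i}.png") for i in(1,2,3,4)]
def pad(a,h,w): return cv2.copyMakeBorder(a,0,h-a.shape[0],0,w-a.shape[1],cv2.BORDER_CONSTANT)
cv2.imwrite("pics/oa.png",cv2.hconcat([o[0][:400],o[1][:,:345][:400]]))
cv2.imwrite("pics/ob.png",o[2]);cv2.imwrite("pics/oc.png",o[3])
E
```

```text
{'top': (np.float32(108.0), np.float32(1015.0)), 'side': (np.float32(255070.0), np.float32(5004.0))}
['top', 'side'] (array([ 0.63256714, -0.21356068, -3.01878232]), np.float64(2262.74365234375)) (array([ 0.54877984,  0.11199897, -2.77956533]), np.float64(1336.337890625))
['top'] (array([ 0.63216542, -0.21531445, -2.93581698]), np.float64(13.3369140625)) (array([ 0.5474164 ,  0.11686734, -2.78753748]), np.float64(213.68994140625))
['side'] (array([ 0.59211672, -0.14512915, -3.90992214]), np.float64(1936.560302734375)) (array([ 0.54831264,  0.11228238, -2.77959577]), np.float64(1098.07373046875))
```

```bash
python3 - <<'E'
from seg import *
print(Sd[185:196,326:352:3].tolist())
print("oak side back",Sd[260,230],Sd[205,290],"bracket",Sd[225,287],"top",T[208,248],T[195,285], "end",Sd[290,205])
cv2.imwrite("pics/mk.png",np.hstack([cv2.resize(255*x,None,fx=4,fy=4,interpolation=0) for x in(oak(T)[175:275,190:310],oak(Sd)[180:312,190:310][:100])])[:, :960][::1])
E
```

```text
[[[73, 92, 133], [47, 63, 100], [77, 105, 170], [75, 103, 171], [95, 114, 162], [57, 78, 130], [47, 62, 100], [49, 65, 104], [76, 91, 124]], [[73, 93, 133], [45, 59, 94], [70, 94, 151], [78, 105, 171], [77, 106, 175], [43, 58, 93], [46, 62, 101], [47, 63, 102], [79, 95, 129]], [[72, 92, 133], [45, 59, 95], [62, 82, 133], [68, 92, 149], [61, 83, 135], [45, 60, 97], [48, 63, 102], [47, 62, 100], [89, 102, 128]], [[73, 92, 134], [45, 60, 96], [60, 81, 132], [60, 81, 131], [46, 62, 98], [47, 62, 100], [48, 64, 102], [45, 61, 99], [95, 106, 127]], [[74, 93, 134], [46, 62, 99], [54, 74, 121], [58, 81, 131], [45, 60, 97], [47, 62, 100], [46, 62, 100], [47, 62, 101], [94, 106, 126]], [[72, 91, 133], [47, 62, 101], [65, 89, 121], [58, 77, 119], [45, 60, 96], [47, 62, 100], [46, 61, 98], [47, 63, 101], [96, 107, 128]], [[71, 89, 131], [46, 62, 101], [80, 93, 105], [82, 90, 104], [45, 60, 96], [46, 63, 100], [46, 62, 99], [46, 62, 101], [97, 108, 129]], [[71, 89, 131], [45, 62, 100], [82, 86, 88], [88, 92, 94], [44, 60, 96], [47, 62, 101], [46, 62, 99], [47, 63, 102], [87, 97, 112]], [[84, 100, 135], [57, 65, 81], [116, 122, 128], [80, 84, 87], [44, 59, 95], [47, 63, 101], [47, 63, 101], [47, 63, 103], [80, 86, 92]], [[118, 128, 142], [106, 112, 114], [130, 137, 143], [114, 120, 125], [43, 58, 94], [48, 64, 102], [47, 63, 101], [57, 69, 96], [80, 84, 87]], [[131, 139, 144], [122, 129, 133], [125, 132, 138], [129, 136, 141], [43, 58, 94], [47, 63, 102], [46, 62, 101], [75, 80, 87], [79, 83, 87]]]
oak side back [56 75 90] [58 79 96] bracket [77 80 79] top [107 164 208] [103 156 199] end [ 71  97 119][ WARN:0@0.899] global loadsave.cpp:1063 imwrite_ Unsupported depth image for selected encoder is fallbacked to CV_8U.
```

View pics/ob.png

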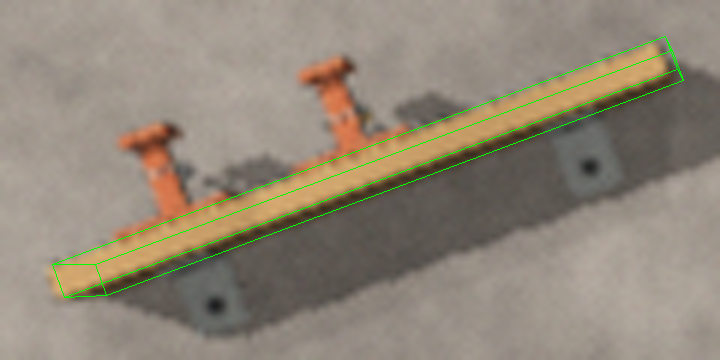

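View pics/oc.png

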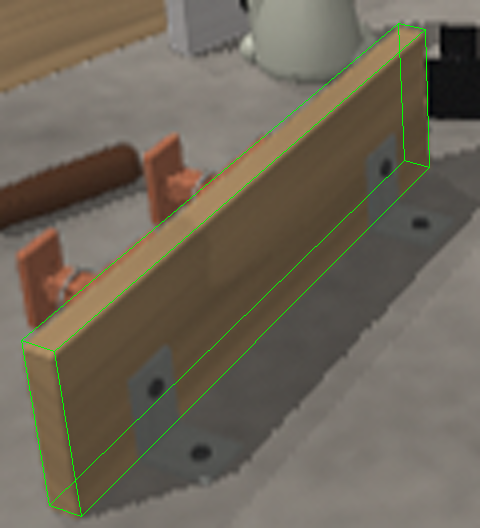

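```bash
python3 - <<'E'
from seg import *
h=cv2.cvtColor(T,cv2.COLOR_BGR2HSV)
m=((h[...,0]>12)&(h[...,0]<26)&(h[...,1]>85)&(h[...,2]>150)).astype(np.float32);m=keep(m,248,209)
print(m.sum())
BT=[box(-.009,.009,-.17,.17,.0955,.096)]
b=fit({"top":m},BT,(.547,.112,-2.784));print("top",b)
# soft: side with full
bs=fit({"side":keep(oak(Sd),245,255)},BOARD,(.548,.112,-2.78));print("side",bs)
overlay("top",T,BT,b[0],(190,180,310,240),6,"pics/ob2.png")
b_,g,r=[Sd[...,k].astype(float) for k in range(3)]
hm={"top":keep(copper(T),353,182)}
ms=((r/b_>1.55)&(r/g>1.35)).astype(np.float32);ms=keep(ms,343,190);print(ms.sum());hm["side"]=ms
for cs in(["top","side"],["top"],["side"]):
    H,e=fit(hm,HOOK,(.632,-.215,-2.94),cs);print(cs,H,e)
    if len(cs)==2:
        overlay("top",T,HOOK,H,(330,160,375,205),8,"pics/o1.png");overlay("side",Sd,HOOK,H,(315,165,360,210),8,"pics/o2.png")
        cv2.imwrite("pics/oa2.png",cv2.hconcat([cv2.imread("pics/o1.png"),cv2.imread("pics/o2.png")]))
E
```

```text
605.0
top (array([ 0.54684921,  0.11591035, -2.78018151]), np.float64(30.62548828125))
side (array([ 0.54832175,  0.11246513, -2.77978113]), np.float64(1098.1904296875))
332.0
['top', 'side'] [ 0.6313038  -0.21657512 -2.89478253] 48.361083984375
['top'] [ 0.63205366 -0.21534243 -2.93581461] 13.37939453125
['side'] [ 0.6315685  -0.21776379 -2.89306672] 23.00146484375
```

View pics/ob2.png

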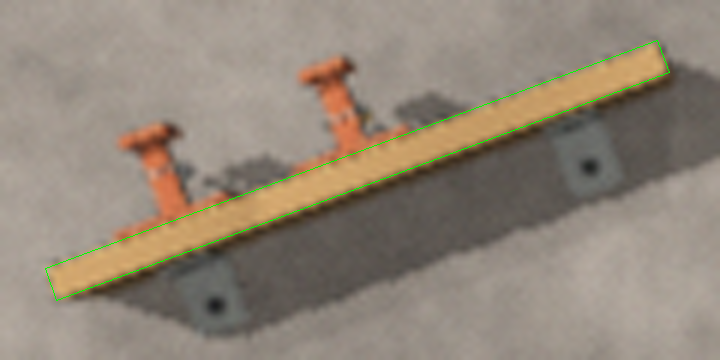

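View pics/oa2.png

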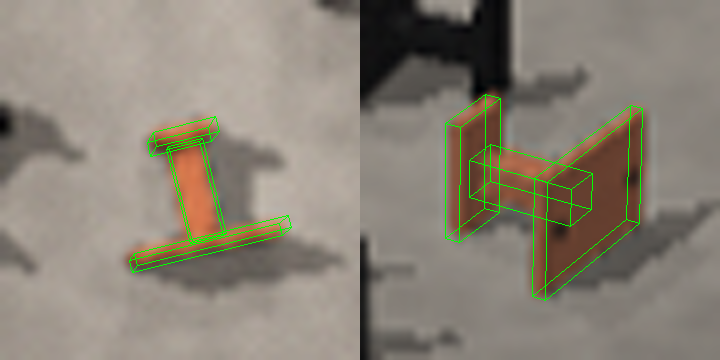

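The two copper candidates in the top view are the square hook at (354,184), with plate, bar and cap and holes facing the robot, and the round knob at (353,235). Black look-alikes are at (321,180) and (370,150). The square copper one fits the description, and the enlarged crop and model overlay confirm it. The free place is the board's right end, near (285,198) in the top view, because the other two places carry hooks. The model fits give the hook at (0.632, -0.217) and the board centre at (0.548, 0.114).

Next I move above the hook.

Call:
{"fn": "move_arm", "kwargs": {
  "motion": [
    [-0.05,-0.14,0,0],
    [-0.05,-0.14,0,0],
    [-0.05,-0.14,0,0],
    [-0.05,-0.14,0,0],
    [-0.05,-0.14,0,0],
    [-0.05,-0.14,0,0],
    [-0.05,-0.14,0,0],
    [-0.05,-0.14,0,0],
    [-0.05,-0.14,0,0],
    [-0.05,-0.14,0,0],
    [-0.05,-0.14,0,0],
    [-0.05,-0.14,0,0]
  ],
  "grip": 0.3,
  "newtons": 80
}}

```text
time_s: 1.6
tcp_pos: [0.6349, -0.2233, 0.2314]
eef_rot: [0.0, 0.829, -0.56, 0.0]
contact_force: [0.4, -1.0, -0.5]
opening: 0.0554
```

Call:
{"fn": "move_arm", "kwargs": {
  "motion": [
    [0,0,0,0.05],
    [0,0,0,0.05],
    [-0.022,0.005,0.1,0],
    [0,0,0.13,0],
    [0,0,0.13,0],
    [0,0,0.1,0],
    [0,0,0.04,0],
    [0,0,0,0]
  ]
}}

```text
time_s: 2.4
tcp_pos: [0.6299, -0.2182, 0.0797]
eef_rot: [0.001, 0.782, -0.623, -0.001]
contact_force: [-0.5, 0.0, 0.2]
opening: 0.0553
```

```bash
python3 - <<'E'
from h import *
t=imaging.grab_frame("top");s=imaging.grab_frame("side");st=manip.get_state();print(st['tcp_pos'],st['eef_rot'],st['contact_force'])
cv2.imwrite("pics/p1.png",cv2.hconcat([cv2.resize(t[140:220,310:400],(450,400),interpolation=2),cv2.resize(s[140:220,295:365],(350,400),interpolation=2)]))
E
```

```text
[ 0.63172999 -0.2186311   0.08264782] [-4.22549160e-04  7.82204537e-01 -6.23021019e-01  8.33112038e-04] [-0.03622209  0.31475251  1.42316589]
```

View pics/p1.png

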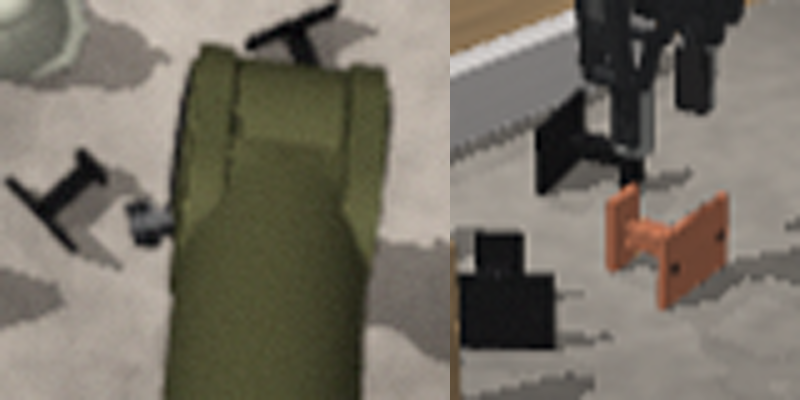

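Call:
{"fn": "move_arm", "kwargs": {
  "motion": [
    [0.003,0,0.1,0],
    [0,0,0.09,0],
    [0,0,0.05,0],
    [0,0,0.01,0],
    [0,0,0,0],
    [0,0,0,0]
  ]
}}

```text
time_s: 3.1
tcp_pos: [0.6321, -0.2196, 0.0079]
eef_rot: [-0.0, 0.782, -0.623, 0.001]
contact_force: [0.4, -0.2, -0.7]
opening: 0.0554
```

```bash
python3 - <<'E'
from h import *
s=imaging.grab_frame("side");st=manip.get_state();print(st['tcp_pos'],st['eef_rot'],st['contact_force'])
cv2.imwrite("pics/p2.png",cv2.resize(s[150:220,305:375],(560,560),interpolation=2))
E
```

```text
[ 0.63205033 -0.21962867  0.00793514] [-4.66621652e-04  7.82215818e-01 -6.23006226e-01  1.19933971e-03] [-0.44412745  0.66676379 -0.2143204 ]
```

View pics/p2.png

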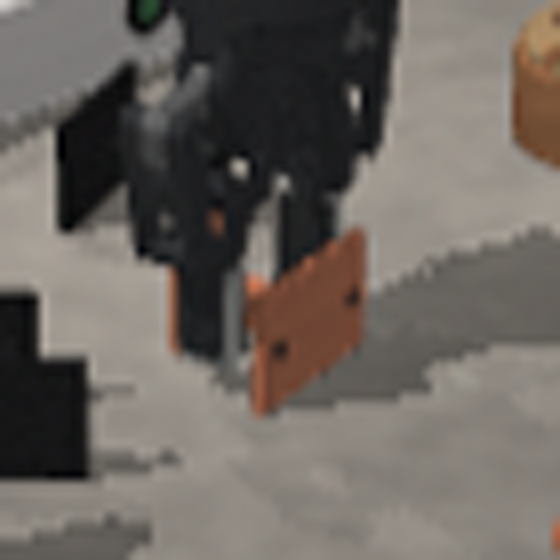

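Call:
{"fn": "move_arm", "kwargs": {
  "motion": [
    [0,0,0,0],
    [0,0,0,0],
    [0,0,0,0],
    [0,0,0,0],
    [0,0,0,0],
    [0,0,0,0],
    [0,0,0,0],
    [0,0,0,0]
  ],
  "grip": -1
}}

```text
time_s: 3.95
tcp_pos: [0.6313, -0.2194, 0.007]
eef_rot: [-0.0, 0.782, -0.623, 0.0]
contact_force: [-0.8, -0.2, 6.0]
opening: 0.0122
```

```bash
python3 - <<'E'
from seg import *
Sd=imaging.grab_frame("side");st=manip.get_state();print(st['tcp_pos'],st['eef_rot'],st['contact_force'],st['opening'])
q=st['eef_rot'];print("tool x yaw",np.degrees(2*np.arctan2(q[2],q[1])))
b_,g,r=[Sd[...,k].astype(float) for k in range(3)]
PL=[HOOK[0]]
ms=((r/b_>1.55)&(r/g>1.35)).astype(np.float32);ms=keep(ms,343,190);ms[:,:335]=0
print(ms.sum(),fit({"side":ms},PL,(.632,-.217,-2.91)))
cv2.imwrite("pics/p3.png",cv2.resize(Sd[150:220,305:375],(560,560),interpolation=2))
E
```

```text
[ 0.63131295 -0.21933192  0.00696937] [-1.83337247e-04  7.82238200e-01 -6.22979312e-01  3.76975954e-04] [-0.0115822   0.27094957  4.93540137] 0.012412498501360279
tool x yaw -77.06806310829538
205.0 (array([ 0.63269494, -0.22077595, -2.91295745]), np.float64(12.324951171875))
```

View pics/p3.png

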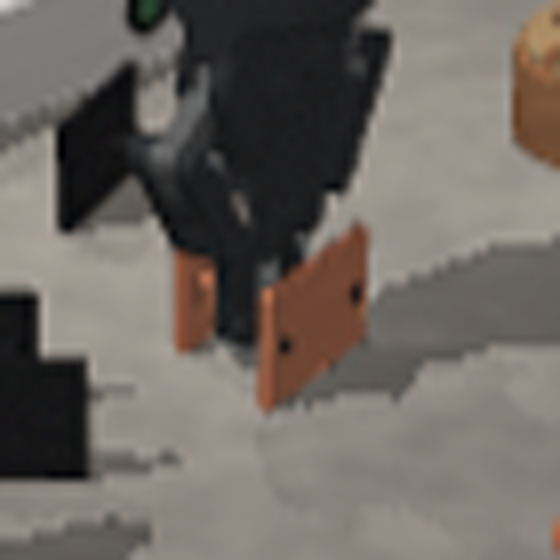

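Call:
{"fn": "move_arm", "kwargs": {
  "motion": [
    [0,0,-0.03,0],
    [0,0,-0.07,0],
    [0,0,-0.1,0],
    [0,0,-0.1,0],
    [0,0,-0.04,0],
    [0,0,0,0],
    [0,0,0,0],
    [0,0,0,0]
  ]
}}

```text
time_s: 4.8
tcp_pos: [0.6299, -0.2191, 0.1064]
eef_rot: [0.001, 0.782, -0.623, -0.001]
contact_force: [0.4, 0.1, -0.9]
opening: 0.0123
```

```bash
python3 - <<'E'
from seg import *
Sd=imaging.grab_frame("side");st=manip.get_state();print(st['tcp_pos'],st['eef_rot'],st['contact_force'],st['opening'])
cv2.imwrite("pics/p4.png",cv2.resize(Sd[120:200,295:375],(640,640),interpolation=2))
cv2.imwrite("pics/p4s.png",Sd)
E
```

```text
[ 0.63002269 -0.21905586  0.10645383] [ 5.30965712e-04  7.82260728e-01 -6.22949368e-01 -1.39872970e-03] [-0.10260084 -0.31395563 -0.65852641] 0.012158981091608593
```

View pics/p4.png

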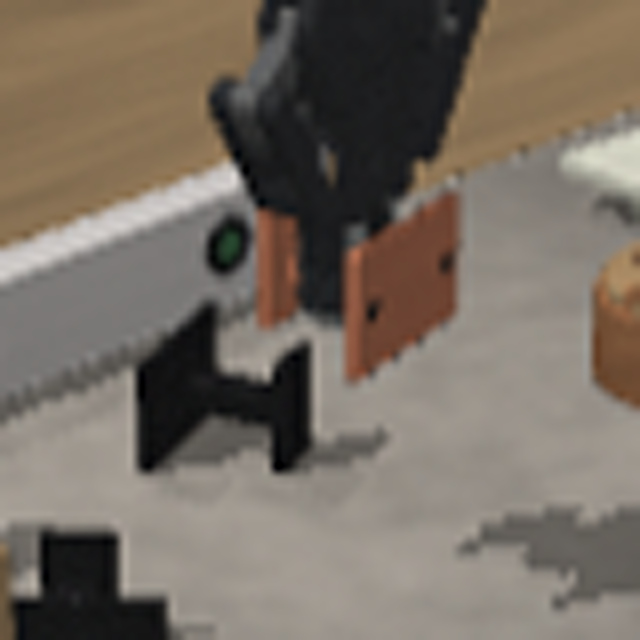

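Call:
{"fn": "move_arm", "kwargs": {
  "motion": [
    [-0.05,-0.1,0,0],
    [-0.1,-0.1,0,0],
    [-0.1,-0.1,0,0],
    [-0.12,0,0,0],
    [-0.12,0,0,0],
    [-0.12,0,0,0],
    [-0.12,0,0,0],
    [-0.09,0,0,0],
    [-0.03,0,0,0],
    [0,0,0,-0.0865],
    [0,0,0,0],
    [0,0,0,0]
  ]
}}

```text
time_s: 6.05
tcp_pos: [0.6616, 0.0478, 0.1076]
eef_rot: [0.001, 0.821, -0.57, -0.0]
contact_force: [0.4, -0.5, -0.9]
opening: 0.012
```

```bash
python3 - <<'E'
from seg import *
for c in("side","top"):cv2.imwrite(f"pics/p5{c}.png",imaging.grab_frame(c))
st=manip.get_state();print(st['tcp_pos'],st['eef_rot'],st['contact_force'],st['opening'])
q=st['eef_rot'];print("tool x yaw",np.degrees(2*np.arctan2(q[2],q[1])))
s=cv2.imread("pics/p5side.png");t=cv2.imread("pics/p5top.png")
cv2.imwrite("pics/p5.png",cv2.hconcat([cv2.resize(s[110:250,200:340],(400,400),interpolation=2),cv2.resize(t[130:230,220:320],(400,400),interpolation=2)]))
E
```

```text
[0.66166569 0.04810634 0.10783487] [ 3.43866894e-04  8.21531484e-01 -5.70163038e-01 -1.14851904e-04] [ 0.47611991 -0.53124939 -1.39664692] 0.012000060220217339
tool x yaw -69.52319650571941
```

View pics/p5.png

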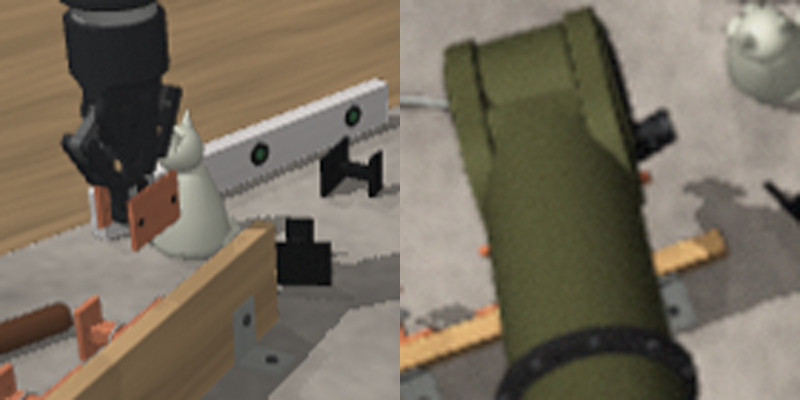

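```bash
python3 - <<'E'
from seg import *
Sd=cv2.imread("pics/p5side.png")
b_,g,r=[Sd[...,k].astype(float) for k in range(3)]
ms=((r/b_>1.55)&(r/g>1.3)).astype(np.float32);ms=keep(ms,255,185);print(ms.sum())
m=ms.copy();m[:,:244]=0
for z in(.097,.099,.101,.103):
    f=fit({"side":m},[HOOK[0]],(.6616,.048,-2.78),z=z);print(z,f)
overlay("side",Sd,[HOOK[0],HOOK[2]],(.6630,.0467,-2.784,.1008),(220,160,280,210),10,"pics/p6.png")
E
```

```text
321.0
0.097 (array([ 0.6709717 ,  0.04083923, -2.79476013]), np.float64(0.746337890625))
0.099 (array([ 0.66814667,  0.04393464, -2.76775942]), np.float64(0.76513671875))
0.101 (array([ 0.66510829,  0.04600681, -2.76111057]), np.float64(0.794677734375))
0.103 (array([ 0.66183335,  0.04773776, -2.77371828]), np.float64(0.77880859375))
```

View pics/p6.png

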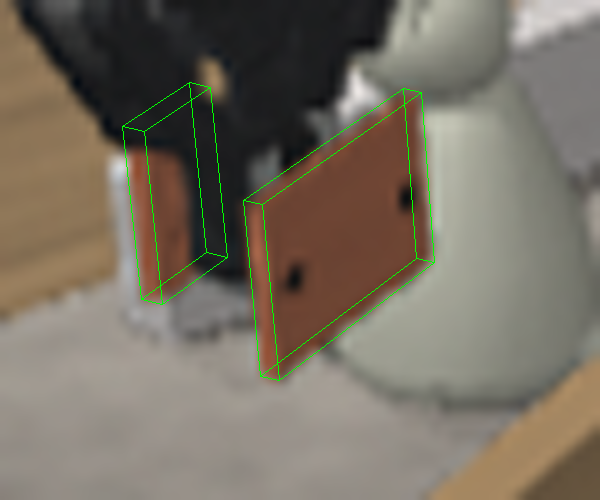

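Call:
{"fn": "move_arm", "kwargs": {
  "motion": [
    [-0.01,0,0.05,-0.003],
    [0,0,0.07,0],
    [0,0,0.04,0],
    [0,0,0.01,0],
    [0,0.03,0,0],
    [0,0.05,0,0],
    [0,0.03,0,0],
    [0,0.01,0,0],
    [0,0,0,0],
    [0,0,0,0],
    [0,0,0,0]
  ]
}}

```text
time_s: 7.25
tcp_pos: [0.6275, 0.0396, 0.0575]
eef_rot: [-0.0, 0.824, -0.566, 0.0]
contact_force: [0.2, -0.5, -1.7]
opening: 0.0122
```

```bash
python3 - <<'E'
from seg import *
for c in("side","top"):cv2.imwrite(f"pics/p7{c}.png",imaging.grab_frame(c))
st=manip.get_state();print(st['tcp_pos'],st['eef_rot'],st['contact_force'],st['opening'])
q=st['eef_rot'];print("tool x yaw",np.degrees(2*np.arctan2(q[2],q[1])))
s=cv2.imread("pics/p7side.png");t=cv2.imread("pics/p7top.png")
P=st['tcp_pos'];bx=box(.0199,.025,-.032,.032,0,.044)
overlay("top",t,[bx],(P[0],P[1],-2.78,.05),(240,160,310,220),8,"pics/p7a.png")
cv2.imwrite("pics/p7.png",cv2.resize(s[110:250,200:340],(500,500),interpolation=2))
E
```

```text
[0.62729663 0.03952445 0.05725887] [-1.66647921e-04  8.24115602e-01 -5.66421614e-01  4.14995612e-05] [-0.2038283   0.29540685 -1.46855063] 0.012755919314105068
tool x yaw -69.00213923787801
```

View pics/p7a.png

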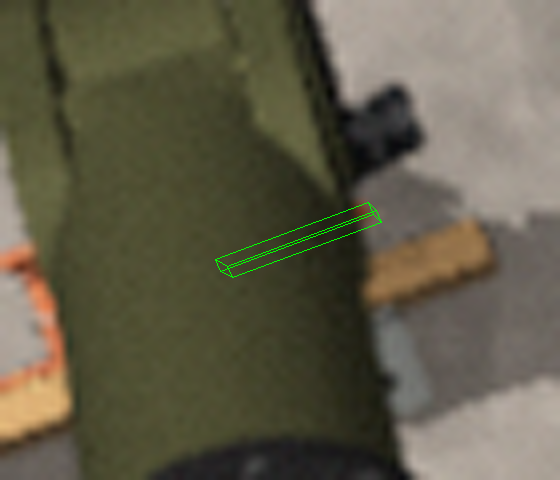

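View pics/p7.png

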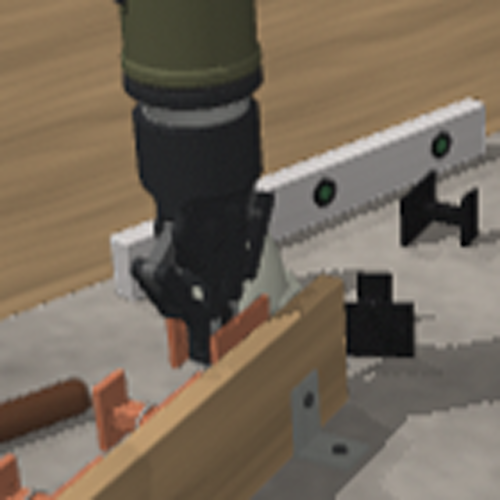

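```bash
python3 - <<'E'
from seg import *
s=cv2.imread("pics/p7side.png");t=cv2.imread("pics/p7top.png")
B=np.array([.5483,.1125]);a=-2.780;x=np.array([np.cos(a),np.sin(a)]);y=np.array([-x[1],x[0]])
fp=B+.1*y-.009*x
for g in(.012,.015): print(g,fp-(.025+g)*x)
h=fp-(.025+.014)*x
overlay("side",s,[HOOK[0],HOOK[2],],(h[0],h[1],a,.05),(235,180,285,225),12,"pics/p8.png")
tb=cv2.convertScaleAbs(t,alpha=2.0)
Bt=np.array([.5468,.1159]);ht=Bt+.1*y-.009*x-.039*x
overlay("top",tb,[HOOK[0]],(ht[0],ht[1],a,.05),(262,170,312,210),12,"pics/p8t.png")
E
```

```text
0.012 [0.62670183 0.0352397 ]
0.015 [0.62950783 0.03630099]
```

View pics/p8.png

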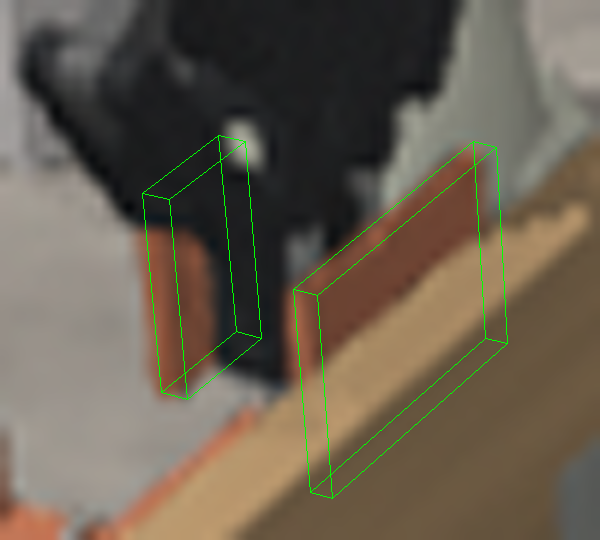

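View pics/p8t.png

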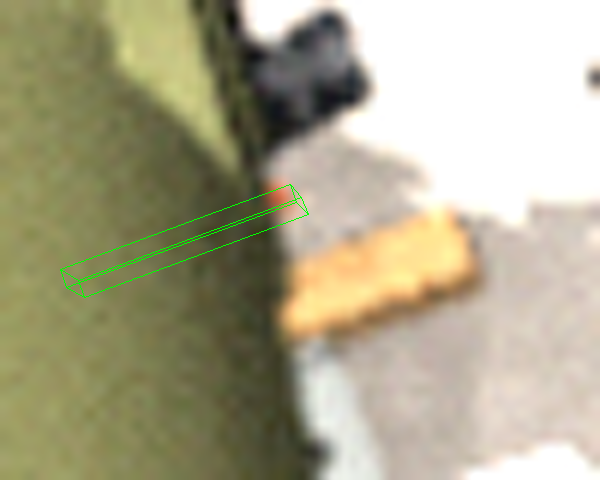

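Call:
{"fn": "move_arm", "kwargs": {
  "motion": [
    [0.007,0.01,0,0],
    [0,0.01,0,0],
    [0,0.008,0,0],
    [0,0.004,0,0],
    [0,0,0,0],
    [0,0,0,0]
  ]
}}

```text
time_s: 7.95
tcp_pos: [0.6188, 0.0339, 0.0574]
eef_rot: [-0.0, 0.824, -0.567, 0.0]
contact_force: [0.6, 0.6, -1.0]
opening: 0.0123
```

```bash
cat > st.py <<'E'
from h import *
st=manip.get_state();P=st['tcp_pos'];F=st['contact_force'];q=st['eef_rot']
a=-2.780;x=np.array([np.cos(a),np.sin(a)]);y=np.array([-x[1],x[0]])
fp=np.array([.5476,.1143])+.1*y-.009*x-.025*x
d=fp-P[:2];print("to go mm into,along",1e3*d@x,1e3*d@y,"z",P[2],"F into,along,z",F[:2]@x,F[:2]@y,F[2],"yaw",np.degrees(2*np.arctan2(q[2],q[1])),q[[0,3]],st['opening'],st['time_s'],"M",st['moment'])
E
python3 st.py; python3 st.py
```

```text
to go mm into,along 4.180351126817771 -0.39361136351876613 z 0.057386609313677645 F into,along,z -0.7846036088291938 -0.30524086057106514 -1.043727292958724 yaw -69.0140067015344 [-1.13849452e-04  6.22284531e-05] 0.012313975083406179 7.95 M [-0.01853004  0.00421018 -0.03493168]
to go mm into,along 4.180351126817771 -0.39361136351876613 z 0.057386609313677645 F into,along,z -0.7846036088291938 -0.30524086057106514 -1.043727292958724 yaw -69.0140067015344 [-1.13849452e-04  6.22284531e-05] 0.012313975083406179 7.95 M [-0.01853004  0.00421018 -0.03493168]
```

Call:
{"fn": "move_arm", "kwargs": {
  "motion": [
    [0,0.004,0,0.003],
    [0,0.003,0,0],
    [0,0,0,0],
    [0,0,0,0]
  ]
}}

```text
time_s: 8.35
tcp_pos: [0.6168, 0.0332, 0.0573]
eef_rot: [-0.0, 0.823, -0.568, 0.0]
contact_force: [-0.8, -0.2, -1.0]
opening: 0.0125
```

```bash
python3 st.py; python3 - <<'E'
from seg import *
s=imaging.grab_frame("side");t=imaging.grab_frame("top")
a=-2.780;x=np.array([np.cos(a),np.sin(a)]);y=np.array([-x[1],x[0]])
h=np.array([.5483,.1125])+.1*y-.009*x-.028*x
overlay("side",s,[HOOK[0],HOOK[2]],(h[0],h[1],a,.05),(235,180,285,225),8,"pics/p9.png")
h=np.array([.5468,.1159])+.1*y-.009*x-.028*x
overlay("top",cv2.convertScaleAbs(t,alpha=2.0),[HOOK[0]],(h[0],h[1],a,.05),(265,170,310,215),8,"pics/p9t.png")
cv2.imwrite("pics/p9c.png",cv2.hconcat([cv2.imread("pics/p9.png"),cv2.imread("pics/p9t.png")]))
E
```

```text
to go mm into,along 2.0179238832877138 -0.37799531249508495 z 0.057301343555423594 F into,along,z 0.8265376388187909 -0.12662378433632865 -1.0146074951353772 yaw -69.28096840497575 [-3.22046038e-05  6.86070075e-07] 0.0125373598678066 8.35 M [-0.05662315 -0.00113976 -0.02156018]
```

View pics/p9c.png

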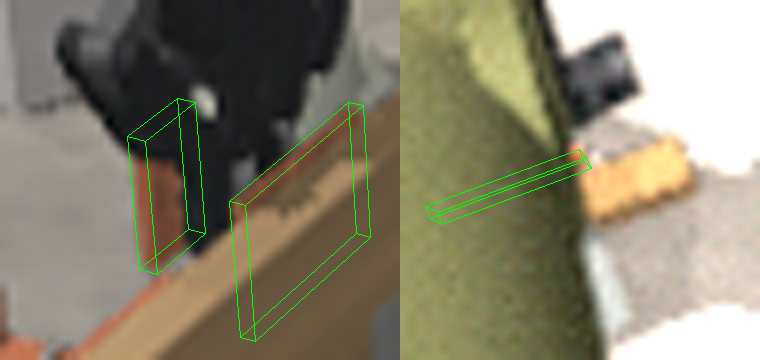

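Both views put the plate within about 1 mm of the target along the board. The next moves bring it into contact in small steps.

Call:
{"fn": "move_arm", "kwargs": {
  "motion": [
    [0,0.003,0,0],
    [0,0,0,0],
    [0,0.003,0,0],
    [0,0,0,0]
  ]
}}

```text
time_s: 8.85
tcp_pos: [0.615, 0.0324, 0.0573]
eef_rot: [0.0, 0.823, -0.568, -0.0]
contact_force: [-0.1, -0.0, -0.6]
opening: 0.0124
```

```bash
python3 st.py
```

```text
to go mm into,along 0.04346640686996654 -0.4608274134054841 z 0.05727744513946776 F into,along,z 0.05883795127138358 -0.012693545493281352 -0.5659328800294307 yaw -69.28800576271476 [ 5.73456530e-05 -4.17486717e-05] 0.012358625914124354 8.85 M [-0.01578695 -0.04925758  0.0210695 ]
```

Call:
{"fn": "move_arm", "kwargs": {
  "motion": [
    [0,0.003,0,0],
    [0,0,0,0],
    [0,0,0,0]
  ]
}}

```text
time_s: 9.15
tcp_pos: [0.6142, 0.0321, 0.0573]
eef_rot: [-0.0, 0.823, -0.568, -0.0]
contact_force: [0.5, 0.5, -1.1]
opening: 0.0122
```

```bash
python3 st.py
```

```text
to go mm into,along -0.7418327053107778 -0.4173100433076591 z 0.05730244893767723 F into,along,z -0.6190775697511937 -0.2779464996819635 -1.1412118917755412 yaw -69.28659904981154 [-4.25893799e-06 -2.09387900e-05] 0.012209508594989165 9.15 M [ 0.01666426 -0.08460304  0.03670966]
```

Call:
{"fn": "move_arm", "kwargs": {
  "motion": [
    [0,0.003,0,0],
    [0,0,0,0],
    [0,0,0,0]
  ]
}}

```text
time_s: 9.45
tcp_pos: [0.6134, 0.0318, 0.0573]
eef_rot: [0.0, 0.823, -0.568, -0.0]
contact_force: [-0.9, -0.5, -0.5]
opening: 0.0125
```

```bash
python3 st.py
```

```text
to go mm into,along -1.6408543433271576 -0.42830945296859924 z 0.05729182181957351 F into,along,z 1.0383234832942025 0.09000159143436529 -0.452973814201139 yaw -69.28532007058368 [ 4.75729875e-06 -2.07062894e-05] 0.012480276594066274 9.45 M [-0.04217316 -0.03296831 -0.03786814]
```

Call:
{"fn": "move_arm", "kwargs": {
  "motion": [
    [0,0.003,0,0],
    [0,0,0,0],
    [0,0,0,0]
  ]
}}

```text
time_s: 9.75
tcp_pos: [0.613, 0.0317, 0.0574]
eef_rot: [-0.0, 0.823, -0.568, 0.0]
contact_force: [2.1, 0.3, -0.9]
opening: 0.0123
```

```bash
python3 st.py
```

```text
to go mm into,along -2.082759310632619 -0.4347379883007564 z 0.057394411100626805 F into,along,z -2.076343924027329 0.46559097662659626 -0.9432614566486602 yaw -69.28502309994632 [-0.00035319  0.00025162] 0.012301994886621016 9.75 M [ 0.04242561 -0.41789464 -0.0266483 ]
```

Call:
{"fn": "move_arm", "kwargs": {
  "motion": [
    [0,0.002,0,0],
    [0,0,0,0],
    [0,0,0,0]
  ]
}}

```text
time_s: 10.05
tcp_pos: [0.613, 0.0317, 0.0575]
eef_rot: [-0.001, 0.823, -0.568, 0.001]
contact_force: [5.4, 1.5, -3.4]
opening: 0.0122
```

```bash
python3 st.py
```

```text
to go mm into,along -2.0727999148341305 -0.4339614736830793 z 0.05746594733743998 F into,along,z -5.571175638012626 0.5540115980978798 -3.441932022573488 yaw -69.2766027443836 [-0.00079051  0.00060621] 0.012165042084770173 10.05 M [ 0.26990594 -1.0152812  -0.01603874]
```

Call:
{"fn": "move_arm", "kwargs": {
  "motion": [
    [0,0.0025,0,0],
    [0,0,0,0],
    [0,0,0,0],
    [0,0,0,0],
    [0,0,0,0]
  ]
}}

```text
time_s: 10.55
tcp_pos: [0.613, 0.0317, 0.0576]
eef_rot: [-0.001, 0.823, -0.568, 0.001]
contact_force: [7.1, 3.0, -4.8]
opening: 0.0126
```

```bash
python3 st.py;  python3 - <<'E'
from seg import *
s=imaging.grab_frame("side");t=imaging.grab_frame("top")
cv2.imwrite("pics/qs.png",s);cv2.imwrite("pics/qt.png",t)
a=-2.780;x=np.array([np.cos(a),np.sin(a)]);y=np.array([-x[1],x[0]])
h=np.array([.5483,.1125])+.1*y-.009*x-.025*x
overlay("side",s,[HOOK[0],HOOK[2]],(h[0],h[1],a,.05),(235,180,285,225),8,"pics/p9.png")
h=np.array([.5468,.1159])+.1*y-.009*x-.025*x
overlay("top",cv2.convertScaleAbs(t,alpha=2.0),[HOOK[0]],(h[0],h[1],a,.05),(265,170,310,215),8,"pics/p9t.png")
cv2.imwrite("pics/q.png",cv2.hconcat([cv2.imread("pics/p9.png"),cv2.imread("pics/p9t.png")]))
E
python3 st.py
```

```text
to go mm into,along -2.0266658055447064 -0.40057331673089724 z 0.057603269579410483 F into,along,z -7.6731876437597535 -0.302421823895628 -4.814233994365908 yaw -69.27216560215551 [-0.00139326  0.00105289] 0.012619264239418043 10.55 M [ 4.18654003e-01 -1.36486900e+00  8.56571538e-04]
to go mm into,along -2.074254362992852 -0.4082529207917062 z 0.057600372664315364 F into,along,z -7.188083552810267 0.02556843790437596 -4.650271821128602 yaw -69.27005162773699 [-0.00135548  0.00103658] 0.012266859395256416 10.65 M [ 0.41177887 -1.47542999 -0.04760306]
```

View pics/q.png

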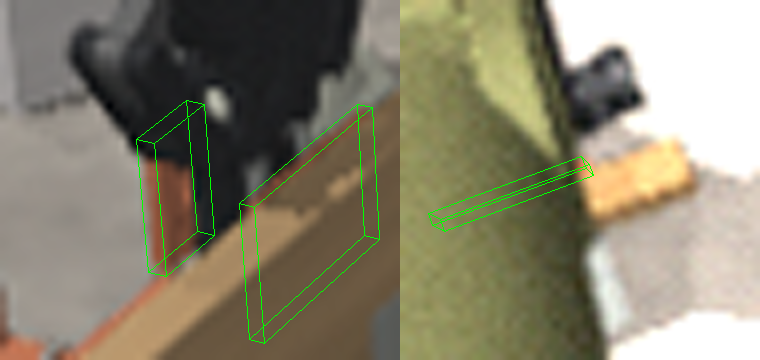

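View pics/qt.png

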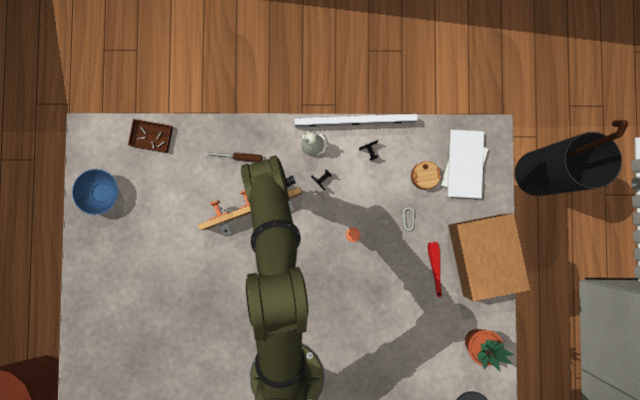

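Call:
{"fn": "move_arm", "kwargs": {
  "motion": [
    [0,0.001,0.001,0],
    [0,0.001,0,0],
    [0,0,0,0],
    [0,0,0,0],
    [0,0,0,0],
    [0,0,0,0],
    [0,0,0,0],
    [0,0,0,0],
    [0,0,0,0]
  ]
}}

```text
time_s: 11.55
tcp_pos: [0.613, 0.0317, 0.0576]
eef_rot: [-0.002, 0.823, -0.568, 0.001]
contact_force: [7.0, 2.2, -4.0]
opening: 0.0126
```

```bash
python3 st.py; python3 -c "
from h import *
imaging.grab_frame('side')"; python3 st.py
```

```text
to go mm into,along -2.0353141338424705 -0.3824195228100835 z 0.05758871818958765 F into,along,z -7.287695248138751 0.4325816952442703 -4.037981144477484 yaw -69.26290654597186 [-0.00184801  0.00144386] 0.012614375269176734 11.55 M [ 0.47028804 -1.5547515  -0.06976203]
to go mm into,along -2.048862104316979 -0.4009802956213462 z 0.05757396130486887 F into,along,z -7.370617326511168 0.22275811993533598 -4.178176883671787 yaw -69.26313413755666 [-0.00183217  0.00145111] 0.012272718589912236 11.6 M [ 0.49786762 -1.54241526 -0.04800129]
```

Call:
{"fn": "move_arm", "kwargs": {
  "motion": [
    [0,0.0015,0,0],
    [0,0.0015,0,0],
    [0,0,0,0],
    [0,0,0,0],
    [0,0,0,0],
    [0,0,0,0],
    [0,0,0,0]
  ]
}}

```text
time_s: 12.3
tcp_pos: [0.613, 0.0317, 0.0576]
eef_rot: [-0.003, 0.823, -0.568, 0.002]
contact_force: [10.9, 2.7, -6.3]
opening: 0.0128
```

```bash
python3 st.py; python3 -c "
from h import *
imaging.grab_frame('side')"; python3 st.py
```

```text
to go mm into,along -2.0129403479061243 -0.42298827583512916 z 0.05764385755409873 F into,along,z -11.126771587112858 1.2869620515961062 -6.2922839741075025 yaw -69.2568080906789 [-0.00254336  0.00198835] 0.012807561390793648 12.3 M [ 0.6249217  -2.08157154 -0.06527334]
to go mm into,along -2.000168176926606 -0.3944915552416949 z 0.05764224961525545 F into,along,z -10.650505504115385 1.1168169221944337 -6.524558593134357 yaw -69.25480692009705 [-0.00255267  0.00197008] 0.012602996899693929 12.35 M [ 0.56908715 -2.06862162 -0.00570009]
```

Call:
{"fn": "move_arm", "kwargs": {
  "motion": [
    [0,0,0,0],
    [0,0,0,0],
    [0,0,0,0],
    [0,0,0,0],
    [0,0,0,0],
    [0,0,0,0],
    [0,0,0,0],
    [0,0,0,0]
  ]
}}

```text
time_s: 13.15
tcp_pos: [0.6131, 0.0317, 0.0577]
eef_rot: [-0.003, 0.823, -0.568, 0.002]
contact_force: [9.9, 3.3, -5.6]
opening: 0.0124
```

```bash
python3 st.py; python3 -c "
from h import *
print(manip.sign_off())"; python3 st.py
```

```text
to go mm into,along -1.9905349164470763 -0.43678688955576916 z 0.057654506975202115 F into,along,z -10.45946190026711 0.4484500295045904 -5.558194119724956 yaw -69.2571793176031 [-0.00254498  0.00200761] 0.012444362777615152 13.15 M [ 0.55259054 -2.08757701 -0.02471645]
the job is handed in; nothing more can be done
None
the job is handed in; nothing more can be done
```

I gripped the loose square hook across its bar, lifted it and brought its plate onto the free place at the right end of the board as seen from above. I handed the job in at about 13 s while still gripping it with 80 N and pressing. No verdict was reported.

**Position and attitude:** The plate centre was about 0.4 mm off along the board by the arm's own measurement. The camera overlays put it within about 1 to 2 mm. The hook's underside was at about 50.5 mm, worked out from the arm's height and assuming no slip in the grip, against 50 mm wanted. The tool was 0.4° off vertical and in line with the board.

**Force:** The press read a steady 10.5 N straight into the board.

**Bystanders:** In the last top view, none of the other things on the shelf appeared to have moved.

**Checks that disagreed:**
- The two cameras differed by about 3 mm in where they put the board, so I used a value between them, which the arm's position at the grasp supported.
- Contact came about 2 mm deeper than that estimate, closer to what the side camera alone suggested.
- A downward force of about 5 N also stayed on the tool from friction at the board, so the total contact force is about 11 to 12 N.
- The holes and inserts could not be seen directly in the final position, because the board hid them from the side camera and the arm hid them from the top one.

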